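# Nudge the roller up the gutter and bar its way back

## Task

Without gripping or picking anything up, nudge the steel roller gently up the sloped gutter with a fingertip, past the crest, until it drops into the dip against the end stop and stays there. Then push the black pad of the keeper bar fully home, so that the bar shuts off the gutter behind the roller. Leave the loose parts on the bench alone.

Things in the scene. Friction and masses are not known exactly. Their poses are not given: they have to be found in the camera images.
- gutter_floor: Sloped aluminium gutter, fixed, 72 x 279 mm, rising 0.12 rad towards its +y. Frame tilted with it: origin on the floor's surface midway across, 45 mm above the bench; y uphill, x across (-x: keeper side, towards the robot), z square to the floor. Inside 62 mm wide; walls 12 mm high. Low end: a lip 10 mm high, inner face y = -150 mm. The floor ends in a crest at y = 70 mm; then comes the dip.
- dip (a point): Centre of the roller when seated: in the dip beyond the crest, against the upright end stop (y = 88, z = 18 mm in gutter_floor). The dip is about 7 mm deep and falls towards the stop, so the roller drops in by itself once past the crest and stays. The stop's face is 25 mm further uphill and stands 40 mm above the floor.
- roller: Polished, slippery steel guide roller with recessed ends, 50 mm diameter, 56 mm long, about 0.35 kg, lying across the gutter. Origin at its centre, axis along its own x. It rolls freely, starts at rest against the low lip (y = -130, z = 25 mm in gutter_floor) and rolls back there if let go below the crest.
- keeper_pad (a point): Middle of the outer (-x) face of the keeper's upright black pad, 28 mm wide, 12 mm thick, z = 11 to 55 mm in gutter_floor. The pad is the outer end of a 10 mm square steel bar that slides in +x through a dark guide block (30 mm wide, top at z = 33 mm) on the -x wall and crosses the gutter at y = 54, z = 16 to 26 mm. Open, this face is at x = -98 mm; fully home at -54 mm.
- keeper (a joint): Travel of the keeper bar in m along gutter_floor's +x: 0 open (gutter free), 0.044 fully home (bar reaching just past the gutter's middle, pad against the guide block, a hard stop). Starts at 0 to 0.008, stays where it is left; pushing it takes 2 to 4 N.
- flange: Loose turned flange bush, 45 mm diameter, 28 mm high, on the bench on the robot's side of the gutter; leave it alone. Origin at the centre of its underside.
- gear: Loose plastic spur gear with hub, 52 mm diameter, 22 mm high, lying on the bench; leave it alone. Origin at the centre of its underside.
- bush: Loose turned bush standing upright on the bench, 22 mm diameter, 40 mm high; leave it alone. Origin at the centre of its underside.

How it is judged:
By the outcome, as a careful person would: the job done as asked, in the order asked, and still so for the second after the job is handed in, with the robot touching nothing.
It also fails if it takes over 48 s, if anything falls off the work surface, if the arm or the gripper's body presses on something with over 40 N, if the wrist force passes 120 N, or if a joint passes its speed limit or range.

## Robot

A 7-joint arm with a two-finger parallel gripper is mounted at the origin on a cart in front of the work surface, level with it; the furniture and walls round the work are solid. World frame = base frame: x ahead of the robot, y to its left, z up, the work surface at z = 0. Lengths are in m, angles in rad, forces in N, time in s.
With the tool pointing down it reaches from about 0.425 to 0.95 m from the base axis. Payload 4.7 kg.
Tool frame: the origin (TCP) lies midway between the tips of the shut fingers; the grasp point (between the pads) lies 19 mm behind it (manip.grasp_offset is the distance from the TCP to the grasp point, in m); z points along the fingers, y is the line along which they close (so a half turn about z gives the same grasp; the last joint's range is limited). The gripper opens to 85 mm and grips with 20 to 120 N. Pads are 22 mm wide; open, the fingers measure 114 mm over their backs; the gripper's body (76 mm by 85 mm) begins 54 mm behind the grasp point. The pads swing forward as they close: fully open they stand 13 mm farther back than shut.
Start: joints at [1.231, 0.469, -0.049, 1.532, 0.024, 1.141, -0.082], TCP at [0.206, -0.643, 0.231] pointing down, gripper open.
Joint ranges: [-2.59, 2.59], [-0.33, 1.99], [-1.39, 1.29], [0.1, 2.45], [-1.04, 4.18], [0.21, 1.99], [-2.66, 2.66]. Speed limits (rad/s): [2.57, 2.57, 3.14, 3.14, 3.14, 3.14, 3.14].

## Interface

Orientations are given as a unit quaternion [x, y, z, w].
In Python, from plant import manip, optics gives the robot as it stands (manip), with the cameras (optics). Calls block until the motion is done:
- manip.move_ptp(position, orientation): joint-space move of the TCP to a pose.
- manip.servo_line(position, orientation=None, feed=0.15): straight line of the TCP; orientation=None keeps the orientation; feed is the mean speed in m/s.
- manip.goto_joints(angles): joint-space move.
- manip.let_go() and manip.grab(force=None): open the fingers fully, or close them until they stop; force is the grip in N (None keeps the last).
- manip.pause(seconds).
- manip.solve_ik(position, orientation): joint angles nearest the present ones, or None.
- manip.observe(): the state.
- optics.camera(name): name is "scene" or "top"; returns the picture (400x640x3 uint8, red, green, blue); there is no depth.
- optics.get_calibration(name): a dict with "K" (3x3 intrinsics, pixels), "extrinsics" (4x4, takes a point from world to camera coordinates). Camera axes: x right, y down, z forward; pixel columns grow to the right and rows downward; lengths in m; the calibration is good to about 2 mm. A picture is of the moment at which its call begins. get_calibration takes no time and is no camera call.
A pose or a line that the arm cannot do raises manip.MotionError and nothing moves.
- manip.finish_job(): hands the job in; it is judged then, once.
The state is a dict: "clock": time; "joint_pos": joint angles; "joint_velocities": joint speeds; "joint_efforts": joint torques, N m; "eef_pos": TCP position; "tcp_rot": TCP orientation; "contact_force": force on the tool from outside, world axes, zero at the start; "torque": the same for the moment, N m; "width": finger opening in m; "gripper_force": force on a finger pad.
Only numpy, scipy, OpenCV 4.12 (cv2) and the standard library are available. Lean on these libraries where they do the work, as an engineer would, in place of code of your own. Each camera call takes 0.05 s, during which the arm holds its last target. There are 200 camera calls.

## Working session

There is one attempt and no reset: what is moved stays moved. The work goes in short steps, each a Python script; the robot and the scene stay as the last script left them, time stands still between calls to the robot, and variables do not carry over. Pictures are saved under pics/ and viewed, at most 10 in all, crops included, and the job is handed in when it is done.

```bash
mkdir -p pics; ls; python3 - <<'E'
from plant import manip, optics
import cv2,numpy as np
np.set_printoptions(precision=4,suppress=True)
for n in("scene","top"):
    im=optics.camera(n); cv2.imwrite(f"pics/{n}0.png",im[:,:,::-1]); c=optics.get_calibration(n); print(n,np.array(c["K"]),np.array(c["extrinsics"]))
s=manip.observe(); print(s)
E
```

```text
pics
plant.py
scene [[458.9722   0.     323.2708]
 [  0.     458.9722 195.3933]
 [  0.       0.       1.    ]] [[-0.5708 -0.8208  0.0225  0.2593]
 [-0.3365  0.2089 -0.9182  0.2545]
 [ 0.749  -0.5317 -0.3954  0.5163]
 [ 0.      0.      0.      1.    ]]
top [[405.3483   0.     316.9791]
 [  0.     405.3483 197.4102]
 [  0.       0.       1.    ]] [[-0.0215 -0.9997 -0.0153  0.0028]
 [-0.9947  0.0229 -0.1     0.5057]
 [ 0.1003  0.0131 -0.9949  0.8708]
 [ 0.      0.      0.      1.    ]]
{'clock': 0.1, 'joint_pos': array([ 1.2311,  0.4694, -0.0486,  1.5336,  0.0241,  1.141 , -0.0823]), 'joint_velocities': array([ 0.0001, -0.0026,  0.0018, -0.0034,  0.0012,  0.0002,  0.0004]), 'joint_efforts': array([  0.001 , -51.1513,  -0.0469, -23.839 ,   0.0108,   0.0044,
        -0.    ]), 'eef_pos': array([ 0.2063, -0.6422,  0.2303]), 'tcp_rot': array([ 0.9879,  0.1548, -0.0002, -0.0009]), 'contact_force': array([-0.1364, -0.8423, -0.6782]), 'torque': array([ 0.012 , -0.0243, -0.0188]), 'gripper_force': 0.0, 'width': 0.085706359575371}
```

View pics/scene0.png

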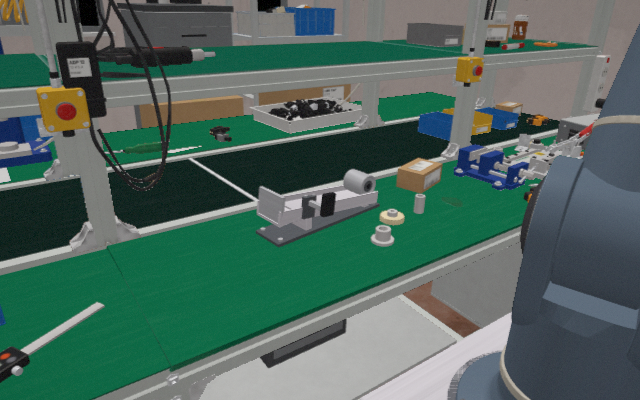

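View pics/top0.png

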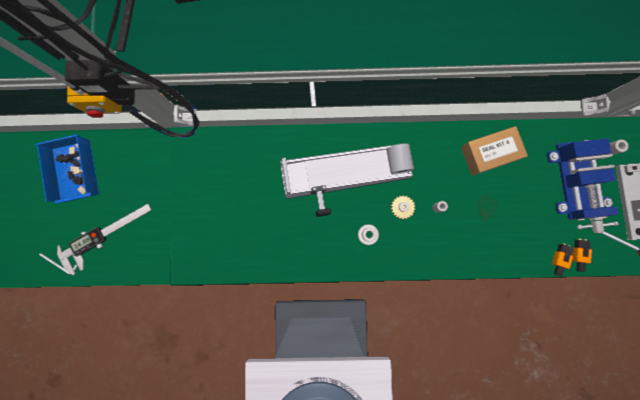

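The scene view shows the gutter at about (320,200), with the roller at its low right end (360,182) and the pad at (328,204). In the top view the gutter runs from (283,175) to (412,158), with the roller at (400,158), the pad at (323,211), the flange at (368,235), the gear at (403,207) and the bush at (441,207). Next I'll enlarge these.

```bash
python3 - <<'E'
import cv2
a=cv2.imread("pics/top0.png")[130:255,270:430]; b=cv2.imread("pics/scene0.png")[160:250,250:410]
a=cv2.resize(a,None,fx=5,fy=5,interpolation=cv2.INTER_CUBIC)[:600]
b=cv2.resize(b,None,fx=5,fy=5,interpolation=cv2.INTER_CUBIC)
cv2.imwrite("pics/topc.png",a);cv2.imwrite("pics/scenec.png",b)
E
```

```text
(no output)
```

View pics/topc.png

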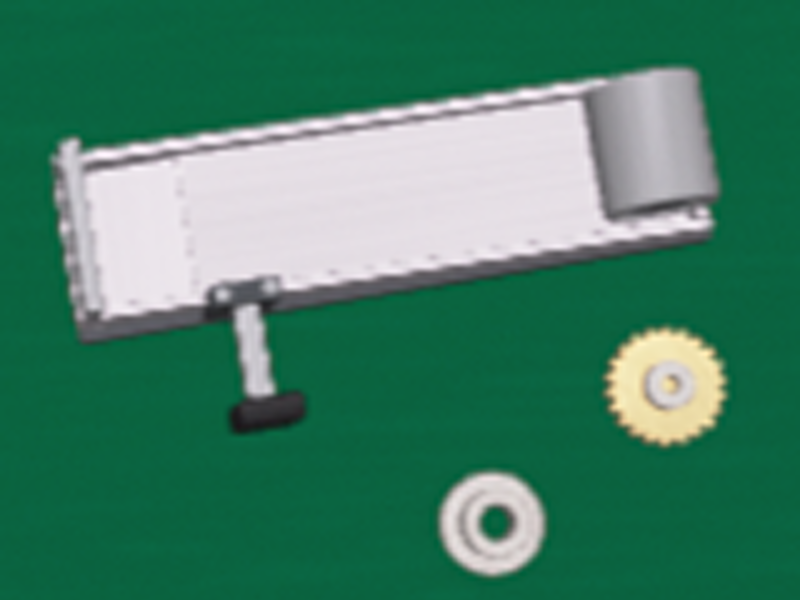

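View pics/scenec.png

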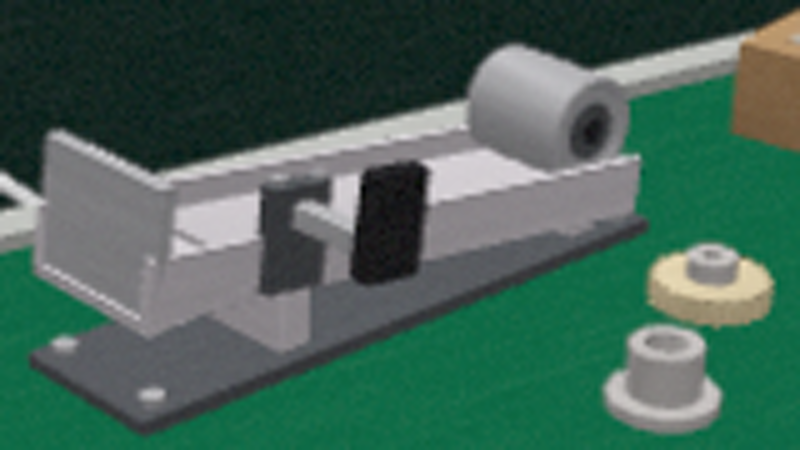

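The crops show these pixels: crest line (183,165)–(195,290) and pad top centre (267,408) in the top crop; roller end (590,130) and pad outer face (362–425,168–278) in the scene crop. I'll fit x, y, yaw and keeper travel to these known points.

```bash
cat > h.py <<'E'
from plant import manip, optics
import numpy as np
from scipy.spatial.transform import Rotation as R
C={n:optics.get_calibration(n) for n in("top","scene")}
def proj(n,p):
    E=np.array(C[n]["extrinsics"]);q=np.array(C[n]["K"])@(E[:3,:3]@p+E[:3,3]);return q[:2]/q[2]
def rot(yaw): return (R.from_euler('z',yaw)*R.from_euler('x',0.12)).as_matrix()
def W(P,g): return np.array([P[0],P[1],.045])+rot(P[2])@np.array(g)
off={"top":(270,130),"scene":(250,160)}
def full(n,u): return (np.array(u)+.5)/5-.5+np.array(off[n])
E
cat > fit.py <<'E'
from h import *
from scipy.optimize import least_squares
# view, crop px, gutter coords, uses travel, free-axis-y slack
obs=[("top",(195,288),(-.031,.07,0),0,0),("top",(654,142),(0,-.130,.027),0,0),
("top",(267,408),(-.092,.054,.055),1,0),
("scene",(590,130),(-.028,-.130,.025),0,0),
("scene",(425,165),(-.098,.040,.055),1,0),("scene",(417,274),(-.098,.040,.011),1,0),
("scene",(368,171),(-.098,.068,.055),1,0),("scene",(358,281),(-.098,.068,.011),1,0),
("top",(85,152),(.036,.1,.012),0,1),("top",(585,80),(.036,-.1,.012),0,1),
("top",(700,228),(-.036,-.14,.012),0,1),("top",(310,288),(-.036,.03,.012),0,1)]
def res(p):
    r=[];k=4
    for n,u,g,t,s in obs:
        g=np.array(g)
        if t:g[0]+=p[3]
        if s:g[1]+=p[k];k+=1
        r.append(proj(n,W(p,g))-full(n,u))
    return np.concatenate(r)
b=None
for y0 in(0,.15,-.15):
    s=least_squares(res,np.r_[.55,0,y0,0,np.zeros(4)],loss="soft_l1",x_scale=.01)
    if b is None or s.cost<b.cost:b=s
np.set_printoptions(precision=4,suppress=True)
print(b.x,b.cost);print(b.fun.reshape(-1,2))
P=b.x
for nm,g in dict(roller=(0,-.13,.025),dip=(0,.088,.018),pad=(-.098+P[3],.054,.033),stop_top=(0,.113,.04)).items():print(nm,W(P,g))
def onplane(u,h):
    E=np.array(C["top"]["extrinsics"]);d=E[:3,:3].T@np.linalg.solve(C["top"]["K"],np.r_[full("top",u),1]);c=-E[:3,:3].T@E[:3,3];return c+d*(h-c[2])/d[2]
print("flange",onplane((492,523),.014),"gear",onplane((667,384),.01))
E
python3 fit.py
```

```text
[ 0.5632 -0.0551  0.1399  0.008   0.0072 -0.0139 -0.0128 -0.0085] 5.882195463458036
[[-0.3286  1.1182]
 [-1.7507  0.8611]
 [-0.441  -2.0145]
 [ 1.1003  0.1195]
 [ 0.713  -0.7765]
 [-0.4701 -0.3769]
 [ 1.1098  0.1504]
 [ 0.4469  0.8131]
 [-0.0892 -0.8396]
 [-0.0357 -0.2671]
 [-0.0388 -0.2704]
 [-0.0846 -0.69  ]]
roller [ 0.5817 -0.1858  0.0543]
dip [0.5514 0.0293 0.0734]
pad [ 0.4672 -0.0184  0.0842]
stop_top [0.5483 0.0513 0.0982]
flange [ 0.4223 -0.1195  0.014 ] gear [ 0.4826 -0.2002  0.01  ]
```

```bash
cat >> h.py <<'E'
P=(.5632,-.0551,.1399)
Q=(R.from_euler('z',P[2])*R.from_euler('x',np.pi)).as_quat()
def crop(name,fn):
    import cv2
    im=optics.camera(name)[:,:,::-1]; o=off[name]
    cv2.imwrite(f"pics/{fn}.png",cv2.resize(im[o[1]-20:o[1]+130,o[0]-20:o[0]+180],None,fx=4,fy=4,interpolation=cv2.INTER_CUBIC))
def st(): s=manip.observe();print(round(s["clock"],2),s["eef_pos"].round(4),s["contact_force"].round(2),round(s["width"],4))
E
python3 - <<'E'
from h import *
for g in((0,-.195,.15),(0,-.195,.020),(0,.04,.02),(-.13,.054,.02),(-.06,.054,.02)):print(manip.solve_ik(W(P,g),Q))
manip.grab(20)
manip.move_ptp(W(P,(0,-.2,.15)),Q);st()
manip.servo_line(W(P,(0,-.195,.02)),Q,feed=.1);st()
manip.servo_line(W(P,(0,-.06,.02)),Q,feed=.04);st()
crop("top","t1");crop("scene","s1")
E
```

```text
[ 0.49800265  0.48915104 -0.20020088  1.65508619  0.11067732  1.00844837
 -1.16932049]
[ 0.46565429  0.62769495 -0.18526429  1.76430614  0.15702405  0.76395595
 -1.22961848]
[ 0.25310316  0.50702631 -0.38436678  1.94161206  0.2724628   0.7431507
 -1.72057993]
[ 0.3742122   0.34936598 -0.4936016   2.22513549  0.28092526  0.62485693
 -1.75463412]
[ 0.3025259   0.43406808 -0.44690094  2.07770044  0.29001091  0.68878072
 -1.76494731]
2.82 [ 0.5928 -0.2713  0.1701] [ 0.79 -0.04  0.67] 0.0002
4.27 [ 0.591  -0.2495  0.0423] [ 0.35 -0.31  0.32] -0.0001
7.79 [ 0.5718 -0.1166  0.0577] [ 0.1  -2.24  1.66] -0.0003
```

View pics/s1.png

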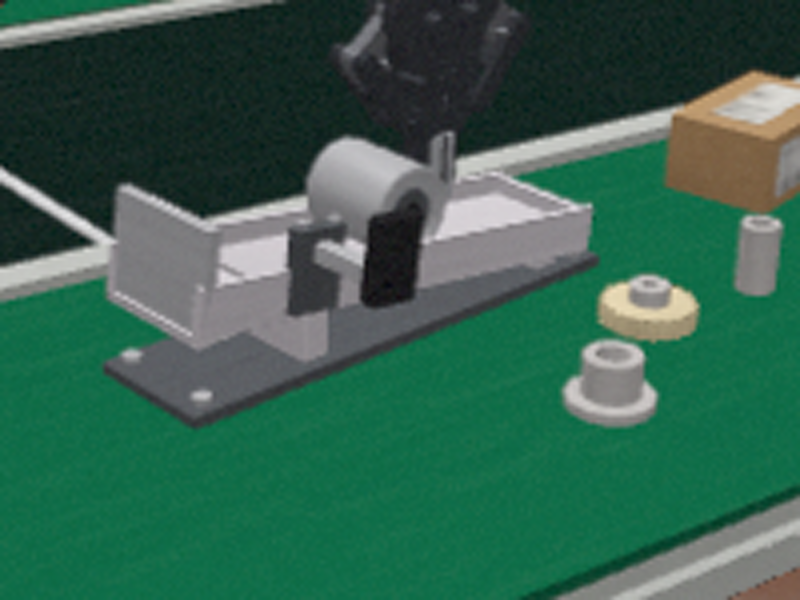

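View pics/t1.png

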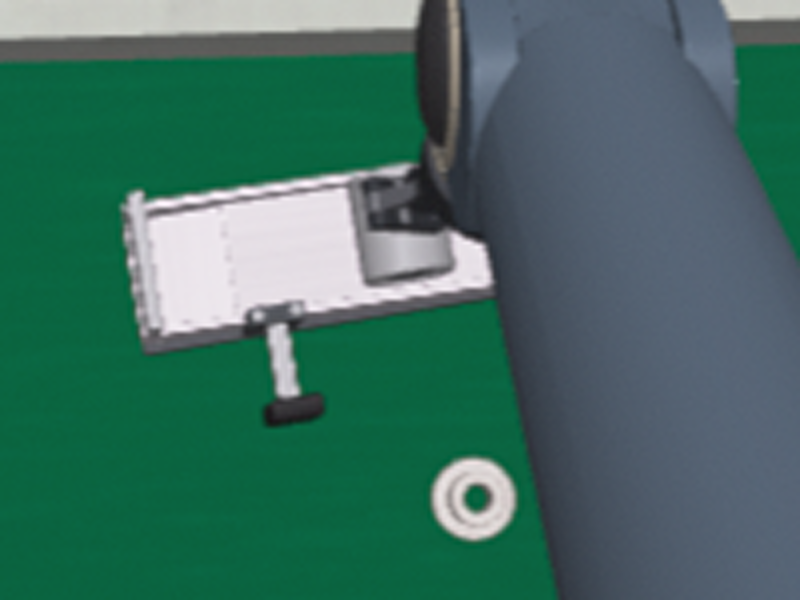

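The roller is held against the fingertip mid-slope, with its silhouette at top crop columns 352–452, and the pad and loose parts are undisturbed. I'll keep pushing over the crest.

```bash
python3 - <<'E'
from h import *
manip.servo_line(W(P,(0,.02,.02)),Q,feed=.04);st()
for y in (.024,.028,.032,.036):
    manip.servo_line(W(P,(0,y,.02)),Q,feed=.02);st()
manip.pause(.3);st()
crop("scene","s2")
E
```

```text
10.04 [ 0.5608 -0.0379  0.0672] [ 0.21 -1.9   0.63] -0.0001
10.39 [ 0.5601 -0.0331  0.0676] [ 0.8  -1.74  0.19] 0.0001
10.74 [ 0.5595 -0.0293  0.0681] [ 1.07 -0.73  0.69] -0.0002
11.09 [ 0.5587 -0.025   0.0685] [ 0.79 -0.35 -0.33] 0.0
11.44 [ 0.5585 -0.0217  0.0691] [-0.13 -0.58  0.83] 0.0
11.74 [ 0.5585 -0.0222  0.0692] [ 0.37 -0.2  -0.65] -0.0005
```

View pics/s2.png

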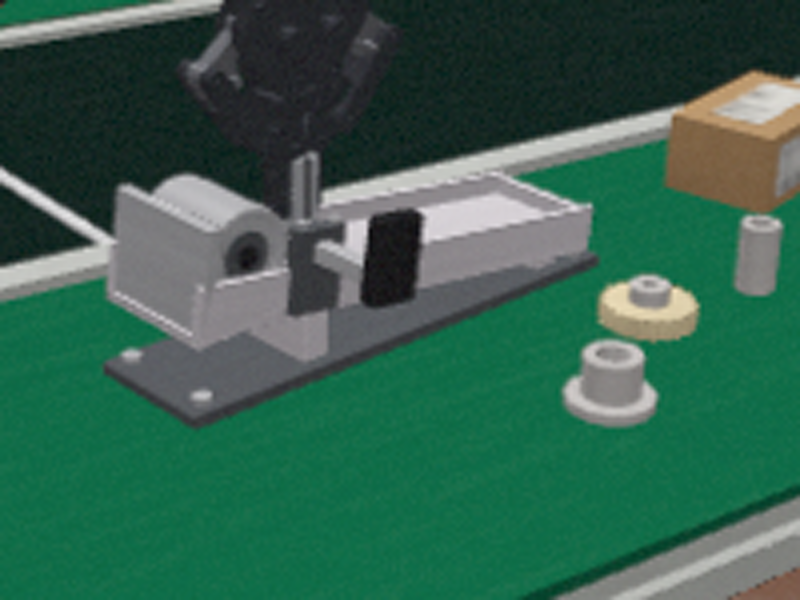

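The roller is seated in the dip against the stop (scene crop, about (225,235)), and the contact force is gone. Next I'll retreat and push the keeper until it hits its hard stop.

```bash
python3 - <<'E'
from h import *
manip.servo_line(W(P,(0,.015,.02)),Q,feed=.08)
manip.servo_line(W(P,(0,.015,.13)),Q,feed=.15)
manip.servo_line(W(P,(-.135,.054,.13)),Q,feed=.15)
manip.servo_line(W(P,(-.135,.054,.025)),Q,feed=.1);st()
d=rot(P[2])[:,0]
f0=np.mean([manip.observe()["contact_force"]@d for _ in range(5)])
manip.servo_line(W(P,(-.115,.054,.025)),Q,feed=.04)
for x in np.arange(-.111,-.049,.003):
    manip.servo_line(W(P,(x,.054,.025)),Q,feed=.02)
    f=np.mean([manip.observe()["contact_force"]@d for _ in range(3)])-f0
    print(round(x,3),round((manip.observe()["eef_pos"]-W(P,(0,.054,.025)))@d,4),round(f,1))
    if f<-12:break
st();manip.pause(.2)
manip.servo_line(W(P,(-.135,.054,.025)),Q,feed=.08)
manip.servo_line(W(P,(-.135,.03,.15)),Q,feed=.15)
manip.move_ptp(W(P,(-.1,-.2,.2)),Q);st()
crop("scene","s3");crop("top","t3")
E
```

```text
15.38 [ 0.4229 -0.0239  0.0767] [-0.38  0.45  0.51] 0.0001
-0.111 -0.1109 -0.4
-0.108 -0.1079 0.7
-0.105 -0.1048 1.0
-0.102 -0.1022 -2.5
-0.099 -0.0989 -0.2
-0.096 -0.0957 -0.2
-0.093 -0.0926 -1.1
-0.09 -0.0896 -0.6
-0.087 -0.0866 -0.7
-0.084 -0.0837 -1.0
-0.081 -0.0807 -0.0
-0.078 -0.0777 -0.3
-0.075 -0.0746 -0.6
-0.072 -0.0716 0.2
-0.069 -0.0687 0.1
-0.066 -0.066 -1.1
-0.063 -0.066 -9.2
-0.06 -0.0661 -15.0
21.48 [ 0.4907 -0.0142  0.0757] [-15.4   -0.73  12.6 ] 0.0001
24.7 [ 0.4952 -0.2871  0.2189] [-0.43  0.45  0.16] -0.0003
```

View pics/s3.png

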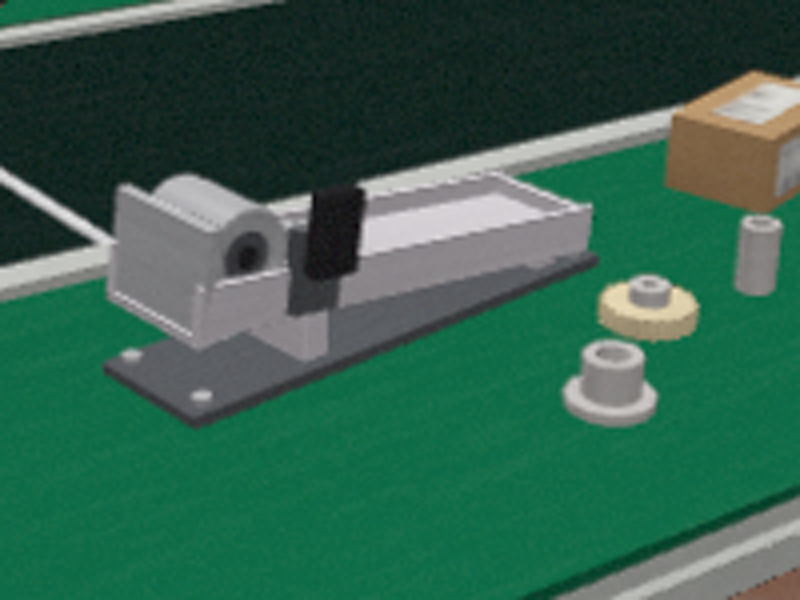

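View pics/t3.png

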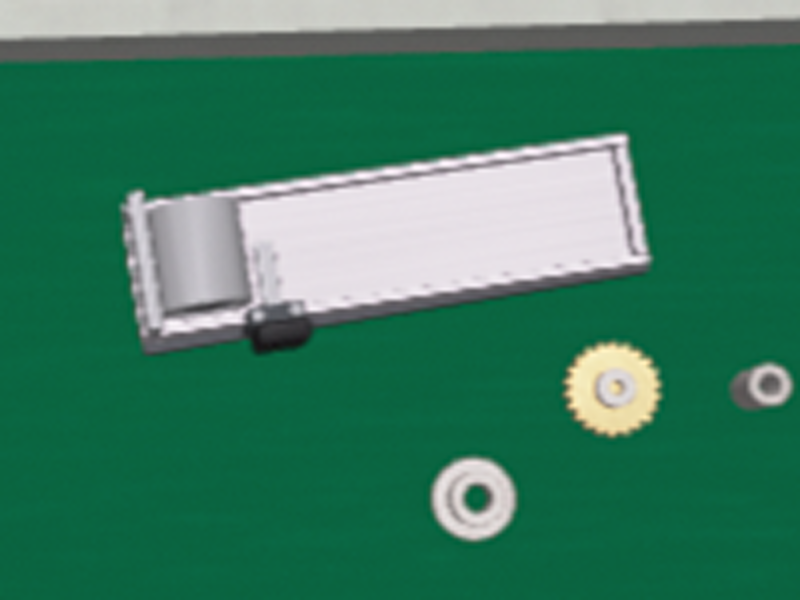

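The roller sits in the dip (top crop (198,255)). The pad is against the guide block (280,325), the bar crosses behind the roller (268,275), and the loose parts haven't moved.

```bash
python3 -c "
from plant import manip, optics
print(manip.finish_job())"
```

```text
the job is handed in; nothing more can be done
None
```

The job is handed in at about 25 s: the roller is in the dip against the end stop, the keeper is pushed onto its hard stop with the bar behind the roller, and the loose parts were not touched.

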